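Sweep the loose nuts into the collecting tray

TASK

Sweep the three loose gold-coloured nuts along the bench with your fingertips, over the lip and into the open blue collecting tray, so that all three end up on its floor, past the lip and inside the walls. Slide them with a light push: do not pinch, lift, press down or jam them, and do not knock over or push aside the levelling feet, the lens or the other things lying around.

Things in the scene. Friction and masses are not known exactly. Their poses are not given: they have to be found in the camera images.
- nut1_center (a point): loose gold-coloured (yellow-plated) steel M16 hexagon nut lying flat on the bench: 24 mm across flats, 27.7 mm across corners, 13 mm high, about 34 g, dark 15 mm bore. The point is its centre, 6.5 mm above its underside; z is the nut's axis
- nut2_center (a point): loose gold-coloured (yellow-plated) steel M16 hexagon nut lying flat on the bench: 24 mm across flats, 27.7 mm across corners, 13 mm high, about 34 g, dark 15 mm bore. The point is its centre, 6.5 mm above its underside; z is the nut's axis
- nut3_center (a point): loose gold-coloured (yellow-plated) steel M16 hexagon nut lying flat on the bench: 24 mm across flats, 27.7 mm across corners, 13 mm high, about 34 g, dark 15 mm bore. The point is its centre, 6.5 mm above its underside; z is the nut's axis
- tray: blue sheet-steel tray screwed to the bench, open at the front. Origin on the bench under its middle; +x points into the tray away from the mouth, y along the mouth, z up. Flat floor (top 2 mm above the bench) from x = -50 to the back wall at x = +60 mm; inner faces of the side walls at y = -85 and +85 mm, from x = -50 mm on. Walls 2 mm thick, 25 mm high. Outside, a screwed lug at x = +15 mm, 20 mm wide
- tray_mouth (a point): middle of the tray's mouth (tray x = -50 mm, y = 0, 2 mm above the bench), where the side walls and the flat floor begin; axes as the tray. In front of it a bare-steel tapered lip, as wide as the mouth (170 mm), slopes down to the bench at tray x = -70 mm, so that parts slide up over it
- foot1: levelling foot standing on the bench: black rubber disc 50 mm across and 17 mm high tapering to a steel hexagon, then an upright 16 mm threaded stud; 65 mm tall in all, loose, 0.19 kg. Origin: centre of its underside. Bystander, leave it standing
- foot2: levelling foot standing on the bench: black rubber disc 50 mm across and 17 mm high tapering to a steel hexagon, then an upright 16 mm threaded stud; 65 mm tall in all, loose, 0.19 kg. Origin: centre of its underside. Bystander, leave it standing
- lens: black camera lens standing upright on its steel mount: 42 mm across at the top, 48 mm tall, loose, 0.1 kg. Origin: centre of its underside. Bystander, leave it standing
- tape_roll: roll of black tape lying flat, 94 mm across, 19 mm high, loose, origin at the centre of its underside. Bystander, leave it alone
- screwdriver: red-handled screwdriver lying on the bench along its x axis, about 200 mm long, loose. Bystander, leave it alone
- profile: offcut of slotted aluminium profile lying along its y axis, 40 x 40 mm, 200 mm long, loose, 0.34 kg, origin at the centre of its underside. Bystander, leave it alone
- laptop: opened black laptop lying on its lid in a frame of black tape, fixed, 360 mm along its y axis by 250 mm, 25 mm high with its parts, origin at the centre of its underside. Not part of the job

How it is judged:
At the end, for the whole second after the job is handed in: All three nuts at rest on the tray floor, past the lip (centre beyond -38 mm along the tray's x) and between the walls, centre below 20 mm; feet and lens upright (within 0.15 rad), and they, the tape, screwdriver and profile within 20 mm of where they began (x of nut1_center in the frame of tray between -0.038 and 0.062 m and y of nut1_center in the frame of tray between -0.086 and 0.086 m and height (world z) of each of nut1_center, nut2_center, nut3_center below 0.02 m and linear speed of each of nut1, nut2, nut3 below 0.02 m/s and x of nut2_center in the frame of tray between -0.038 and 0.062 m and y of nut2_center in the frame of tray between -0.086 and 0.086 m and x of nut3_center in the frame of tray between -0.038 and 0.062 m and y of nut3_center in the frame of tray between -0.086 and 0.086 m and distance of each of foot1, foot2, lens, tape_roll, screwdriver, profile from where it was at the start of the episode below 0.02 m and angle between each of foot1, foot2, lens's own z axis and vertical below 0.15 rad); the robot touches nothing.
It fails at once if a nut is lifted or carried: its centre rises more than 28 mm above the bench (it must slide) (height (world z) of any of nut1_center, nut2_center, nut3_center above 0.028 m).
It fails at once if a nut is pinched, pressed down or jammed by the fingers with more than 15 N (contact force between the fingers and nut1 above 15 N or contact force between the fingers and nut2 above 15 N or contact force between the fingers and nut3 above 15 N).
It fails at once if a levelling foot or the lens is knocked over (tilted more than 0.3 rad) or pushed more than 20 mm (angle between any of foot1, foot2, lens's own z axis and vertical above 0.3 rad or distance of any of foot1, foot2, lens from where it was at the start of the episode above 0.02 m).
It fails at once if the tape, screwdriver or profile offcut is pushed more than 20 mm (distance of any of tape_roll, screwdriver, profile from where it was at the start of the episode above 0.02 m).
It also fails if it takes over 61 s, if anything falls off the work surface, if the arm or the gripper's body presses on something with over 40 N, if the wrist force passes 120 N, or if a joint passes its speed limit or range.

ROBOT

A 6-joint arm with a two-finger parallel gripper is mounted at the origin on the work surface. World frame = base frame: x ahead of the robot, y to its left, z up, the work surface at z = 0. Lengths are in m, angles in rad, forces in N, time in s.
With the tool pointing down it reaches from about 0.275 to 0.725 m from the base axis. Payload 5.6 kg.
Tool frame: the origin (TCP) lies midway between the tips of the shut fingers; the grasp point (between the pads) lies 19 mm behind it (bot.grip_point_offset is the distance from the TCP to the grasp point, in m); z points along the fingers, y is the direction in which the jaws open and shut (so a half turn about z gives the same grasp; the last joint's range is limited). The gripper opens to 85 mm and grips with 20 to 120 N. Pads are 22 mm wide; open, the fingers measure 114 mm over their backs; the gripper's body (76 mm by 85 mm) begins 54 mm behind the grasp point. The pads swing forward as they close: fully open they stand 13 mm farther back than shut.
Start: joints at [1.58, 0.255, 0.108, 0, -1.424, -0.285], TCP at [0.15, 0.529, 0.231] pointing down, gripper open.
Joint ranges: [-2.95, 2.95], [-1.21, 1.97], [-1.09, 1.5], [-2.87, 1.71], [-2.94, -0.07], [-3.05, 3.05]. Speed limits (rad/s): [2.57, 2.57, 3.14, 3.14, 3.14, 3.14].

INTERFACE

Orientations are given as a unit quaternion [w, x, y, z].
In Python, from station import bot gives the robot as it stands. The module is installed in compiled form; this text tells all that it offers.
- The arm moves only by the tool arm_command, never from a script. Its argument "steps" is a list of rows, each a list of 6 numbers: the shift along the tool's x, y, z in m, then the turn, a rotation vector about the tool's x, y, z in degrees. In form: [[dx, dy, dz, rx, ry, rz], ...]. A call has 1 to 10 rows; each row is the pose to reach, as a shift and turn from the pose commanded when the call began, along the tool's axes at that moment; what a row does not reach only later rows make up. A row lasts 1/8 s, in which the tool goes at most 62.5 mm and 10.7 degrees, less where a joint would pass 70% of its speed; a pose out of reach is approached as far as the arm can. A call with a gripper value outside its range is refused whole. "jaw" is the gripper's target within -1 to 1 (shut at 1, half-way at 0, fully open at -1), set as the call begins (left out, the last holds). The fingers move at their own pace and stop on an object; "grip_force" is the grip in N (left out, the last holds). Time passes only in rows, so rows that repeat a pose let the fingers close. It gives the time, the measured TCP pose, the force and the opening at its end, in the units of the state.
- bot.observe(): the state, without advancing time (a new reading comes with each control period).
- bot.grab_frame(name): name is "side" or "top" or "wrist"; returns (picture, depth): 400x640x3 uint8, blue, green, red; 400x640 float32, m along the optical axis (not along the pixel's ray), 0 where there is no reading.
- bot.camera_model(name): a dict with "fovy" (degrees; the focal length in pixels is half the picture's height over the tangent of half this angle, whatever the lens; pixels are square), "cx", "cy" (the principal point, pixels), "dist_coeffs" ([k1, k2, p1, p2, k3] as OpenCV has them; the pictures are not rectified), "T" (4x4, takes a point from camera to world coordinates); the wrist camera has in their place "hand_eye" (4x4, takes a point from camera to tool coordinates, whose origin is the TCP and whose axes are the flange's). Camera axes: x right, y up, looking along -z (the intrinsics and any distortion apply to the point x, -y, -z); pixel columns grow to the right and rows downward; lengths in m; the calibration is good to about 2 mm. A picture is of the moment at which its call begins: read the wrist's pose just before it. camera_model takes no time and is no camera call.
- bot.finish_job(): hands the job in, once; it reports no verdict.
The state is a dict: "clock": time; "q": joint angles; "joint_vel": joint speeds; "tau": joint torques, N m; "eef_pos": TCP position; "ee_rot": TCP orientation; "wrist_force": force on the tool from outside, world axes, zero at the start; "ft_torque": the same for the moment, N m; "width": opening from 0.0 (shut) to 1.0 (fully open).
Only numpy, scipy, OpenCV 4.12 (cv2) and the standard library are available. Lean on these libraries where they do the work, as an engineer would, in place of code of your own. Each camera call takes 0.05 s, during which the arm holds its last target. There are 200 camera calls.

## Working session

There is one attempt and no reset: what is moved stays moved. The work goes in short steps, Python scripts to look and compute and a tool call to move; the robot and the scene stay as the last step left them, time stands still between calls to the robot, and variables do not carry over. Pictures are saved under pics/ and viewed, about 8 in all and at most 12, crops included, and the job is handed in when it is done.

Besides the shell and the picture viewer there is one more tool, called after ">>>" as name([rows], argument=value, ...), one row to a line, values as JSON. arm_command: Moves the arm, as the interface text tells. Its arguments: {"type":"object","properties":{"steps":{"type":"array","items":{"type":"array","items":{"type":"number"}}},"jaw":{"type":"number"},"grip_force":{"type":"number"}},"required":["steps"]}

```bash
mkdir -p pics
python3 - <<'E'
from station import bot
import cv2,numpy as np
s=bot.observe();print(s['clock'],s['eef_pos'],s['ee_rot'],s['width'])
for n in ['top','side']:
    im,d=bot.grab_frame(n);cv2.imwrite(f'pics/{n}0.png',im);np.save(f'{n}0.npy',d)
    m=bot.camera_model(n);print(n,m)
E
```

```text
0.0 [0.1495854  0.52875359 0.23038789] [ 9.51018577e-04  9.90499761e-01 -1.37511120e-01 -1.05210834e-04] 1.001043400207112
top {'fovy': 54.269521067827675, 'cx': 314.33820513222656, 'cy': 190.45974118455345, 'dist_coeffs': array([0.01538796, 0.        , 0.        , 0.        , 0.        ]), 'T': array([[ 0.01998955,  0.9860878 , -0.16501899,  0.34827177],
       [-0.99975863,  0.01820961, -0.0122922 , -0.12353973],
       [-0.00911626,  0.16522488,  0.98621379,  1.22898681],
       [ 0.        ,  0.        ,  0.        ,  1.        ]])}
side {'fovy': 52.84072398270404, 'cx': 324.04154266795024, 'cy': 194.72562857618786, 'dist_coeffs': array([-0.05234599,  0.        ,  0.        ,  0.        ,  0.        ]), 'T': array([[-0.97551226,  0.12540281, -0.18069303,  0.34889539],
       [-0.2199359 , -0.54866564,  0.80659421,  0.68045987],
       [ 0.00200912,  0.82658342,  0.56281064,  0.59307776],
       [ 0.        ,  0.        ,  0.        ,  1.        ]])}
```

View pics/top0.png

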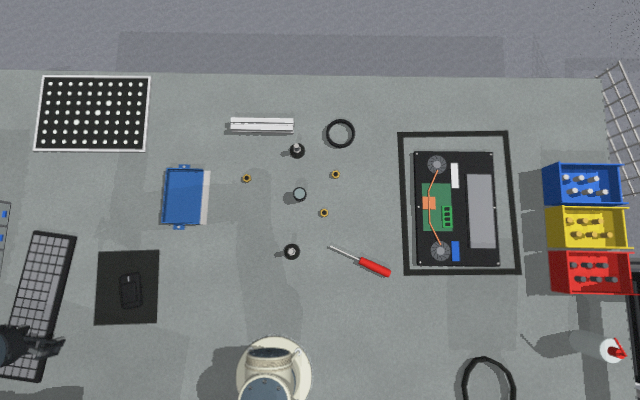

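View pics/side0.png

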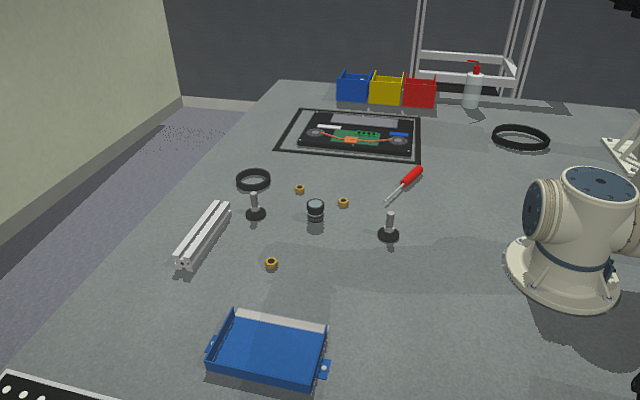

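The top view shows the blue tray at (185,195) with its lip on the right at (206,195), nuts at (246,178), (335,174) and (323,212), feet at (297,151) and (291,252), and the lens at (299,194). The side view shows the same layout. Next I turn these pixels into positions.

```bash
cat > h.py <<'E'
from station import bot
import cv2,numpy as np
def K(m):
    f=200/np.tan(np.radians(m['fovy']/2));return np.array([[f,0,m['cx']],[0,f,m['cy']],[0,0,1]])
def plane(n,uv,z):
    m=bot.camera_model(n);T=m['T']
    p=cv2.undistortPoints(np.array(uv,float).reshape(-1,1,2),K(m),m['dist_coeffs']).reshape(-1,2)
    r=np.c_[p[:,0],-p[:,1],-np.ones(len(p))]@T[:3,:3].T
    return T[:3,3]+r*((z-T[2,3])/r[:,2])[:,None]
def blobs(im,lo,hi,mn=15):
    h=cv2.cvtColor(im,cv2.COLOR_BGR2HSV);m=cv2.inRange(h,lo,hi)
    m=cv2.morphologyEx(m,cv2.MORPH_CLOSE,np.ones((5,5)))
    n,l,s,c=cv2.connectedComponentsWithStats(m)
    return [(s[i],c[i],l==i) for i in range(1,n) if s[i][4]>mn]
def nuts(n,im):
    out=[]
    for s,c,_ in blobs(im,(15,90,60),(32,255,255)):
        p=plane(n,[c],.010)[0]
        if s[4]<400 and .2<p[0]<.8 and -.4<p[1]<.5: out.append((s[4],c.round(1),p.round(4)))
    return out
E
python3 - <<'E'
from h import *
np.set_printoptions(suppress=True,precision=4)
for n in ['top','side']:
    im=cv2.imread(f'pics/{n}0.png')
    print(n);[print(x) for x in nuts(n,im)]
im=cv2.imread('pics/top0.png')
for s,c,m in blobs(im,(100,120,60),(125,255,255),300):
    if c[0]<250 and s[4]>800:
        r=cv2.minAreaRect(np.argwhere(m)[:,::-1].astype(np.float32)); print(s,r); print(plane('top',cv2.boxPoints(r),.025))
def P(t,uv,z): print(t,plane('top',uv,z))
P('lip corners',[(209,170),(207,224)],0.001)
P('foot tops',[(297,147),(291,252)],.04)
P('lens top',[(299,193.5)],.048)
P('tape',[(340,133)],.019);P('screwdriver',[(329,246),(390,271)],.015);P('profile',[(230,124),(294,124)],.04)
print('side feet base', plane('side',[(256,214),(388,235),(316,218)],.0))
c=np.hstack([cv2.resize(im[120:280,150:350],None,fx=4,fy=4,interpolation=2)]);cv2.imwrite('pics/c0.png',c[:, :])
E
```

```text
top
(np.int32(49), array([335.2, 174. ]), array([ 0.6067, -0.1737,  0.01  ]))
(np.int32(54), array([246.4, 177.7]), array([0.5894, 0.109 , 0.01  ]))
(np.int32(52), array([323.6, 212.4]), array([ 0.4831, -0.1388,  0.01  ]))
side
(np.int32(68), array([299.1, 188.4]), array([ 0.6068, -0.1694,  0.01  ]))
(np.int32(79), array([342.7, 201.9]), array([ 0.4835, -0.1344,  0.01  ]))
(np.int32(127), array([270.8, 262.6]), array([0.5886, 0.1123, 0.01  ]))
[ 161  165   42   65 2190] ((181.7313232421875, 196.8585205078125), (38.11821746826172, 64.67337799072266), 4.573921203613281)
[[0.425  0.3644 0.025 ]
 [0.6289 0.3655 0.025 ]
 [0.6213 0.2445 0.025 ]
 [0.4178 0.2467 0.025 ]]
lip corners [[0.6143 0.2326 0.001 ]
 [0.4404 0.2276 0.001 ]]
foot tops [[ 0.6849 -0.0514  0.04  ]
 [ 0.3581 -0.0422  0.04  ]]
lens top [[ 0.5356 -0.062   0.048 ]]
tape [[ 0.7398 -0.1873  0.019 ]]
screwdriver [[ 0.3789 -0.157   0.015 ]
 [ 0.3074 -0.3434  0.015 ]]
profile [[ 0.7567  0.164   0.04  ]
 [ 0.7603 -0.0398  0.04  ]]
side feet base [[ 0.6833 -0.0506  0.    ]
 [ 0.3607 -0.0424  0.    ]
 [ 0.5363 -0.0678  0.    ]]
```

View pics/c0.png

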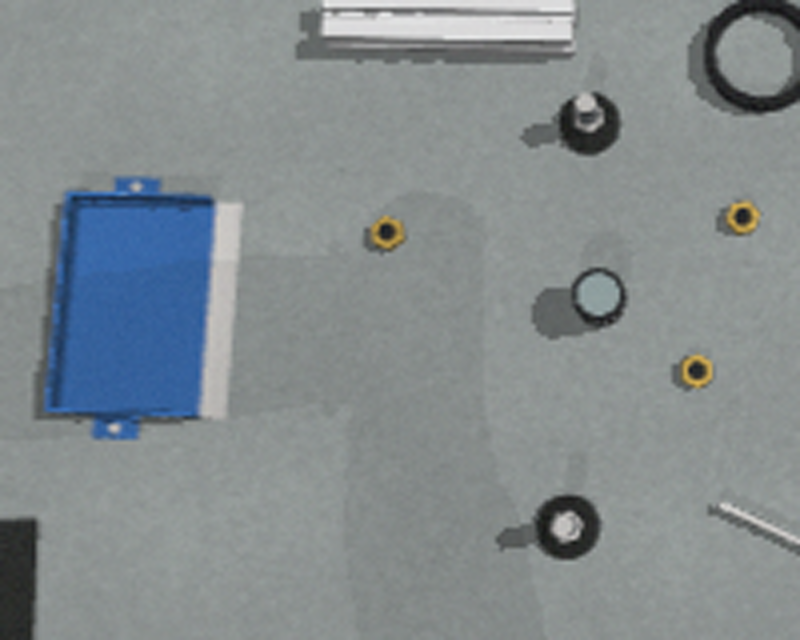

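>>> arm_command([
  [0.045,0.026,0.007,0,0,7.4],
  [0.09,0.053,0.014,0,0,14.8],
  [0.14,0.082,0.021,0,0,22.2],
  [0.19,0.111,0.028,0,0,29.6],
  [0.24,0.14,0.035,0,0,37],
  [0.29,0.17,0.042,0,0,44.4],
  [0.34,0.2,0.05,0,0,51.8],
  [0.39,0.23,0.06,0,0,59.2],
  [0.44,0.26,0.07,0,0,66.6],
  [0.48,0.285,0.08,0,0,74.2],
], jaw=0.62)

```text
clock: 1.35
eef_pos: [0.535, 0.1223, 0.1505]
ee_rot: [-0.0, -0.705, 0.709, 0.0]
wrist_force: [-0.6, 0.9, 0.4]
width: 0.193
```

```bash
cat >> h.py <<'E'
from scipy.spatial.transform import Rotation as R
def rel(*w):
    s=bot.observe();q=s['ee_rot'];r=R.from_quat([q[1],q[2],q[3],q[0]])
    print('clock',round(s['clock'],2),'pos',s['eef_pos'].round(4),'width',round(s['width'],3),'x',r.apply([1,0,0]).round(3),'z',r.apply([0,0,1]).round(3),'F',np.round(s['wrist_force'],1))
    for t in w: print(t,r.inv().apply(np.array(t)-s['eef_pos']).round(4))
E
python3 -c "
from h import *
rel([.589,.066,.1],[.589,.066,.007])"
```

```text
clock 1.35 pos [0.535  0.1223 0.1505] width 0.193 x [-0.005 -1.     0.   ] z [-0.001 -0.    -1.   ] F [-0.6  0.9  0.4]
[0.589, 0.066, 0.1] [ 0.056  -0.0544  0.0504]
[0.589, 0.066, 0.007] [ 0.056  -0.0544  0.1434]
```

>>> arm_command([
  [0.03,-0.027,0.025,0,0,0],
  [0.056,-0.054,0.05,0,0,0],
  [0.056,-0.054,0.09,0,0,0],
  [0.056,-0.054,0.12,0,0,0],
  [0.056,-0.054,0.136,0,0,0],
  [0.056,-0.054,0.142,0,0,0],
  [0.056,-0.054,0.143,0,0,0],
  [0.056,-0.054,0.143,0,0,0],
])

```text
clock: 2.35
eef_pos: [0.5888, 0.0686, 0.0094]
ee_rot: [-0.001, 0.707, -0.707, 0.001]
wrist_force: [-0.4, -0.3, 0.0]
width: 0.187
```

```bash
python3 -c "
from h import *
rel()
im,d=bot.grab_frame('wrist');im2,_=bot.grab_frame('side')
a=cv2.resize(im,(480,300));b=cv2.resize(im2[180:380,180:400],None,fx=2,fy=2,interpolation=2)
o=np.zeros((700,480,3),np.uint8);o[:300]=a;o[300:700,:440]=b;cv2.imwrite('pics/w1.png',o[:600])"
```

```text
clock 2.35 pos [0.5888 0.0686 0.0094] width 0.187 x [ 0.    -1.    -0.001] z [ 0.002  0.001 -1.   ] F [-0.4 -0.3  0. ]
```

View pics/w1.png

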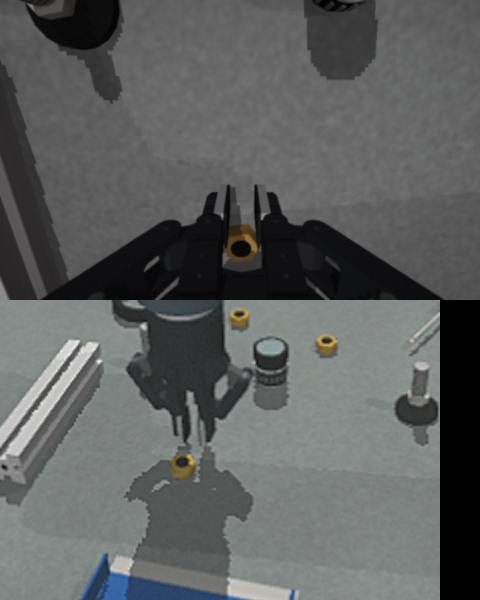

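The wrist view shows nut 1 centred between the fingertips, at (240,245) in the crop. The gripper's knuckles spread wide above the tips, so I'll measure their width against height from depth, because the lens and feet are close by.

```bash
python3 -c "
from h import *
rel()
im,d=bot.grab_frame('side');m=bot.camera_model('side')
v,u=np.mgrid[:400,:640];p=cv2.undistortPoints(np.dstack([u,v]).reshape(-1,1,2).astype(float),K(m),m['dist_coeffs']).reshape(-1,2)
dd=d.reshape(-1);P=np.c_[p[:,0]*dd,-p[:,1]*dd,-dd]@m['T'][:3,:3].T+m['T'][:3,3]
P=P[(dd>0)&(abs(P[:,0]-.589)<.12)&(abs(P[:,1]-.069)<.06)]
for z in np.arange(.01,.15,.008):
  q=P[(P[:,2]>=z)&(P[:,2]<z+.008)&(P[:,1]<.09)]
  if len(q):print(round(z,3),len(q),(q[:,0].min()-.5888).round(3),(q[:,0].max()-.5888).round(3),q[:,1].min().round(3),q[:,1].max().round(3))
"
```

```text
clock 2.45 pos [0.5886 0.0685 0.0093] width 0.193 x [ 0.    -1.    -0.001] z [ 0.002  0.001 -1.   ] F [-0.1  0.1  1.1]
0.01 27 -0.02 0.018 0.06 0.081
0.018 47 -0.023 0.021 0.058 0.083
0.026 53 -0.023 0.02 0.057 0.082
0.034 57 -0.023 0.021 0.06 0.081
0.042 43 -0.028 0.018 0.059 0.081
0.05 71 -0.038 0.037 0.06 0.084
0.058 152 -0.045 0.042 0.059 0.084
0.066 104 -0.048 0.048 0.057 0.084
0.074 118 -0.052 0.052 0.056 0.087
0.082 127 -0.059 0.056 0.058 0.087
0.09 142 -0.061 0.062 0.069 0.088
0.098 211 -0.065 0.063 0.057 0.09
0.106 207 -0.062 0.061 0.058 0.09
0.114 148 -0.045 0.043 0.061 0.089
0.122 58 -0.042 0.039 0.063 0.081
0.13 13 -0.038 -0.031 0.067 0.089
0.138 28 -0.038 -0.029 0.065 0.09
0.146 28 -0.039 0.032 0.064 0.09
```

>>> arm_command([
  [-0.008,0,0.0015,0,0,0],
  [-0.016,0,0.0015,0,0,0],
  [-0.025,0,0.0015,0,0,0],
  [-0.035,0.0,0.0015,0,0,0],
  [-0.045,0.0,0.0015,0,0,0],
  [-0.055,0.001,0.0015,0,0,0],
  [-0.065,0.002,0.0015,0,0,0],
  [-0.075,0.003,0.0015,0,0,0],
  [-0.085,0.004,0.0015,0,0,0],
  [-0.095,0.005,0.0015,0,0,0],
])

```text
clock: 3.75
eef_pos: [0.5829, 0.1639, 0.0068]
ee_rot: [-0.0, -0.707, 0.707, 0.0]
wrist_force: [-0.6, 0.0, -0.6]
width: 0.19
```

>>> arm_command([
  [-0.013,0.001,0,0,0,0],
  [-0.026,0.002,0,0,0,0],
  [-0.039,0.003,0,0,0,0],
  [-0.052,0.004,0,0,0,0],
  [-0.065,0.005,0,0,0,0],
  [-0.078,0.006,0,0,0,0],
  [-0.091,0.007,0,0,0,0],
  [-0.104,0.008,0,0,0,0],
  [-0.116,0.008,0,0,0,0],
  [-0.124,0.008,0,0,0,0],
])

```text
clock: 5.0
eef_pos: [0.575, 0.2881, 0.0067]
ee_rot: [0.0, 0.707, -0.707, -0.0]
wrist_force: [-0.8, -0.9, -0.0]
width: 0.187
```

```bash
python3 -c "
from h import *
rel()
im,d=bot.grab_frame('side')
for x in nuts('side',im): print(x)
cv2.imwrite('pics/s2.png',cv2.resize(im[160:400,180:420],None,fx=2,fy=2,interpolation=2))"
```

```text
clock 5.0 pos [0.575  0.2881 0.0067] width 0.187 x [ 0. -1.  0.] z [-0. -0. -1.] F [-0.8 -0.9 -0. ]
(np.int32(163), array([241.4, 344.6]), array([0.5729, 0.3105, 0.01  ]))
```

View pics/s2.png

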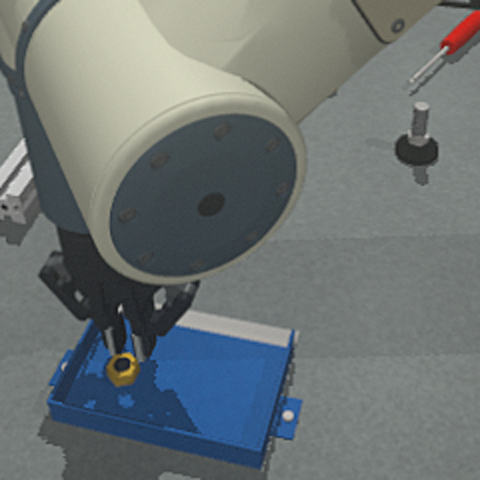

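Nut 1 is in the tray at about (0.573, 0.311), pixel (120,368) in the crop. Now nut 2.

>>> arm_command([
  [0.01,0,0,0,0,0],
  [0.02,0,-0.02,0,0,0],
  [0.04,0,-0.06,0,0,0],
  [0.09,0,-0.1,0,0,0],
  [0.15,-0.01,-0.1,0,0,0],
  [0.21,-0.02,-0.1,0,0,0],
  [0.27,-0.032,-0.1,0,0,0],
  [0.33,-0.032,-0.1,0,0,0],
  [0.39,-0.032,-0.1,0,0,0],
  [0.45,-0.032,-0.1,0,0,0],
])

```text
clock: 6.3
eef_pos: [0.6064, -0.1658, 0.1088]
ee_rot: [0.001, -0.707, 0.707, -0.001]
wrist_force: [0.8, 0.3, 0.4]
width: 0.19
```

>>> arm_command([
  [0.04,0,0,0,0,0],
  [0.053,0,0,0,0,0],
  [0.053,0,0.04,0,0,0],
  [0.053,0,0.075,0,0,0],
  [0.053,0,0.095,0,0,0],
  [0.053,0,0.1,0,0,0],
  [0.053,0,0.1,0,0,0],
])

```text
clock: 7.18
eef_pos: [0.6074, -0.2158, 0.0079]
ee_rot: [-0.0, 0.707, -0.707, 0.001]
wrist_force: [-0.0, -0.0, 0.2]
width: 0.191
```

```bash
python3 -c "
from h import *
rel()
for n in ['side','top']:
  im,d=bot.grab_frame(n)
  for x in nuts(n,im): print(n,x)
im,d=bot.grab_frame('wrist')
cv2.imwrite('pics/w3.png',cv2.resize(im,(480,300)))"
```

```text
clock 7.17 pos [ 0.6074 -0.2158  0.0079] width 0.191 x [ 0. -1.  0.] z [ 0.001 -0.    -1.   ] F [-0.  -0.   0.2]
side (np.int32(67), array([299.2, 188.6]), array([ 0.6062, -0.1685,  0.01  ]))
side (np.int32(80), array([342.7, 201.9]), array([ 0.4834, -0.1343,  0.01  ]))
side (np.int32(165), array([240.9, 345.2]), array([0.5733, 0.3118, 0.01  ]))
top (np.int32(47), array([335.2, 174.1]), array([ 0.6063, -0.1738,  0.01  ]))
top (np.int32(49), array([183. , 181.1]), array([0.5747, 0.3104, 0.01  ]))
top (np.int32(52), array([323.6, 212.4]), array([ 0.4831, -0.1388,  0.01  ]))
```

View pics/w3.png

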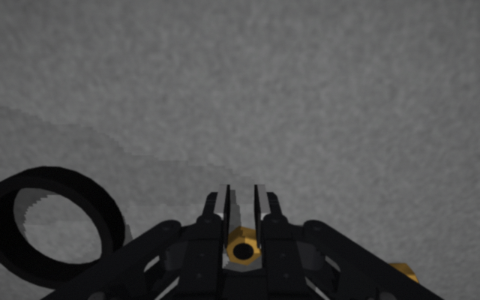

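Nut 2 sits centred ahead of the fork, at (243,250), and the tape is clear on the left. I'll push straight past the lens.

>>> arm_command([
  [-0.008,0,0.001,0,0,0],
  [-0.016,0,0.001,0,0,0],
  [-0.025,0,0.001,0,0,0],
  [-0.036,0,0.001,0,0,0],
  [-0.048,0,0.001,0,0,0],
  [-0.06,0,0.001,0,0,0],
  [-0.072,0,0.001,0,0,0],
  [-0.084,0,0.001,0,0,0],
  [-0.096,0,0.001,0,0,0],
  [-0.108,0,0.001,0,0,0],
])

```text
clock: 8.57
eef_pos: [0.607, -0.107, 0.0058]
ee_rot: [-0.0, -0.707, 0.707, -0.0]
wrist_force: [-0.1, 0.1, 0.1]
width: 0.189
```

>>> arm_command([
  [-0.012,0,0,0,0,0],
  [-0.024,0,0,0,0,0],
  [-0.036,0,0,0,0,0],
  [-0.048,0,0,0,0,0],
  [-0.06,0,0,0,0,0],
  [-0.072,0,0,0,0,0],
  [-0.084,0,0,0,0,0],
  [-0.096,0,0,0,0,0],
  [-0.106,0,0,0,0,0],
  [-0.114,0,0,0,0,0],
])

```text
clock: 9.82
eef_pos: [0.607, 0.0069, 0.0058]
ee_rot: [0.0, 0.707, -0.707, -0.0]
wrist_force: [-0.0, -0.2, -0.1]
width: 0.188
```

```bash
python3 -c "
from h import *
rel()
for n in ['side','top']:
  im,d=bot.grab_frame(n)
  for x in nuts(n,im): print(n,x)
print(bot.observe()['clock'])"
```

```text
clock 9.82 pos [0.607  0.0069 0.0058] width 0.188 x [ 0. -1.  0.] z [-0. -0. -1.] F [-0.  -0.2 -0.1]
side (np.int32(80), array([342.7, 201.9]), array([ 0.4834, -0.1343,  0.01  ]))
side (np.int32(103), array([275. , 236.6]), array([0.6063, 0.0314, 0.01  ]))
side (np.int32(155), array([241. , 345.5]), array([0.5729, 0.3123, 0.01  ]))
top (np.int32(52), array([323.6, 212.4]), array([ 0.4831, -0.1388,  0.01  ]))
9.925
```

>>> arm_command([
  [-0.01,0.003,0,0,0,0],
  [-0.022,0.0065,0,0,0,0],
  [-0.034,0.01,0,0,0,0],
  [-0.046,0.0135,0,0,0,0],
  [-0.058,0.017,0,0,0,0],
  [-0.07,0.0205,0,0,0,0],
  [-0.082,0.024,0,0,0,0],
  [-0.094,0.0275,0,0,0,0],
  [-0.106,0.031,0,0,0,0],
  [-0.118,0.0345,0,0,0,0],
])

```text
clock: 11.18
eef_pos: [0.5723, 0.125, 0.0058]
ee_rot: [0.0, -0.707, 0.707, -0.0]
wrist_force: [0.5, -0.7, -0.5]
width: 0.189
```

```bash
python3 -c "
from h import *
rel([.53,.285,.0058])
for n in ['side']:
  im,d=bot.grab_frame(n)
  for x in nuts(n,im): print(n,x)
"
```

```text
clock 11.18 pos [0.5723 0.125  0.0058] width 0.189 x [-0. -1. -0.] z [ 0.  0. -1.] F [ 0.5 -0.7 -0.5]
[0.53, 0.285, 0.0058] [-0.16    0.0423  0.    ]
side (np.int32(80), array([342.7, 201.9]), array([ 0.4834, -0.1343,  0.01  ]))
side (np.int32(134), array([272.6, 276.4]), array([0.5723, 0.1488, 0.01  ]))
side (np.int32(161), array([240.8, 345.4]), array([0.5732, 0.312 , 0.01  ]))
```

Nut 2 is holding centred in the fork. I'll continue into the tray.

>>> arm_command([
  [-0.012,0.004,0,0,0,0],
  [-0.024,0.008,0,0,0,0],
  [-0.036,0.012,0,0,0,0],
  [-0.048,0.016,-0.0005,0,0,0],
  [-0.06,0.02,-0.001,0,0,0],
  [-0.072,0.024,-0.001,0,0,0],
  [-0.084,0.028,-0.001,0,0,0],
  [-0.096,0.032,-0.001,0,0,0],
  [-0.108,0.036,-0.001,0,0,0],
  [-0.12,0.04,-0.001,0,0,0],
])

```text
clock: 12.48
eef_pos: [0.5322, 0.2451, 0.0067]
ee_rot: [-0.0, -0.707, 0.707, 0.0]
wrist_force: [-0.0, -0.5, 0.3]
width: 0.189
```

>>> arm_command([
  [-0.01,0.003,0,0,0,0],
  [-0.02,0.003,0,0,0,0],
  [-0.03,0.003,0,0,0,0],
  [-0.036,0.003,0,0,0,0],
  [-0.036,0.003,0,0,0,0],
])

```text
clock: 13.1
eef_pos: [0.5296, 0.2807, 0.0067]
ee_rot: [-0.0, 0.707, -0.707, -0.0]
wrist_force: [0.7, -0.1, 0.2]
width: 0.191
```

```bash
python3 -c "
from h import *
rel([.4835,-.181,.11])
for n in ['side']:
  im,d=bot.grab_frame(n)
  for x in nuts(n,im): print(n,x)
"
```

```text
clock 13.1 pos [0.5296 0.2807 0.0067] width 0.191 x [ 0. -1. -0.] z [ 0.  0. -1.] F [ 0.7 -0.1  0.2]
[0.4835, -0.181, 0.11] [ 0.4617  0.0462 -0.1034]
side (np.int32(162), array([240.8, 345.4]), array([0.5733, 0.312 , 0.01  ]))
side (np.int32(160), array([267.1, 347.1]), array([0.5294, 0.305 , 0.01  ]))
```

>>> arm_command([
  [0.01,0,0,0,0,0],
  [0.02,0,-0.02,0,0,0],
  [0.04,0,-0.06,0,0,0],
  [0.09,0,-0.103,0,0,0],
  [0.15,0.01,-0.103,0,0,0],
  [0.21,0.02,-0.103,0,0,0],
  [0.27,0.03,-0.103,0,0,0],
  [0.33,0.04,-0.103,0,0,0],
  [0.39,0.046,-0.103,0,0,0],
  [0.44,0.046,-0.103,0,0,0],
])

```text
clock: 14.4
eef_pos: [0.4821, -0.1624, 0.1101]
ee_rot: [0.0, -0.707, 0.708, -0.0]
wrist_force: [0.4, 0.5, 0.7]
width: 0.188
```

>>> arm_command([
  [0.022,0,0,0,0,0],
  [0.022,0,0.01,0,0,0],
  [0.022,0,0.05,0,0,0],
  [0.022,0,0.085,0,0,0],
  [0.022,0,0.1,0,0,0],
  [0.022,0,0.103,0,0,0],
  [0.022,0,0.103,0,0,0],
])

```text
clock: 15.28
eef_pos: [0.4843, -0.1817, 0.0077]
ee_rot: [-0.0, 0.707, -0.707, 0.001]
wrist_force: [0.3, -0.6, -0.8]
width: 0.191
```

```bash
python3 -c "
from h import *
rel()
for n in ['side']:
  im,d=bot.grab_frame(n)
  for x in nuts(n,im): print(n,x)
im,d=bot.grab_frame('wrist')
cv2.imwrite('pics/w4.png',cv2.resize(im,(480,300)))"
```

```text
clock 15.28 pos [ 0.4843 -0.1817  0.0077] width 0.191 x [ 0.001 -1.     0.   ] z [ 0.002 -0.    -1.   ] F [ 0.3 -0.6 -0.8]
side (np.int32(84), array([343. , 201.9]), array([ 0.4828, -0.1345,  0.01  ]))
side (np.int32(159), array([240.8, 345.2]), array([0.5734, 0.3117, 0.01  ]))
side (np.int32(161), array([267.1, 347. ]), array([0.5295, 0.305 , 0.01  ]))
```

View pics/w4.png

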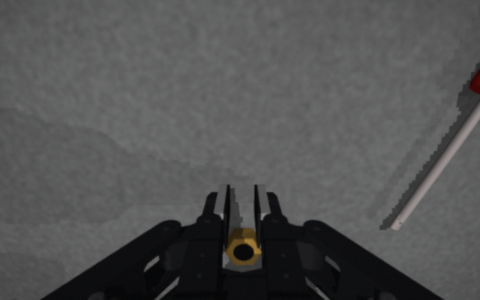

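Nut 3 is centred at (243,250), with the screwdriver clear on the right. I'll push it slightly diagonally to keep away from the lens.

>>> arm_command([
  [-0.005,-0.002,0.001,0,0,-6],
  [-0.012,-0.004,0.001,0,0,-12],
  [-0.021,-0.004,0.001,0,0,-12],
  [-0.031,-0.001,0.001,0,0,-12],
  [-0.041,0.003,0.001,0,0,-12],
  [-0.051,0.0065,0.001,0,0,-12],
  [-0.061,0.01,0.001,0,0,-12],
  [-0.071,0.0135,0.001,0,0,-12],
  [-0.081,0.017,0.001,0,0,-12],
  [-0.091,0.021,0.001,0,0,-12],
])

```text
clock: 16.62
eef_pos: [0.4623, -0.0901, 0.0058]
ee_rot: [-0.0, 0.777, -0.629, 0.0]
wrist_force: [1.2, 0.3, 0.3]
width: 0.189
```

```bash
python3 -c "
from h import *
rel([.463,.03,.006])
for n in ['side','top']:
  im,d=bot.grab_frame(n)
  for x in nuts(n,im): print(n,x)
im,d=bot.grab_frame('wrist')
cv2.imwrite('pics/w5.png',cv2.resize(im,(480,300)))"
```

```text
clock 16.62 pos [ 0.4623 -0.0901  0.0058] width 0.189 x [ 0.208 -0.978  0.   ] z [ 0. -0. -1.] F [1.2 0.3 0.3]
[0.463, 0.03, 0.006] [-0.1173 -0.0257 -0.0002]
side (np.int32(92), array([347.6, 219.6]), array([ 0.4589, -0.066 ,  0.01  ]))
side (np.int32(162), array([240.8, 345.4]), array([0.5733, 0.312 , 0.01  ]))
side (np.int32(160), array([267.1, 347. ]), array([0.5294, 0.3049, 0.01  ]))
top (np.int32(48), array([183.1, 181.1]), array([0.5747, 0.3102, 0.01  ]))
top (np.int32(49), array([184.4, 195. ]), array([0.5299, 0.3025, 0.01  ]))
```

View pics/w5.png

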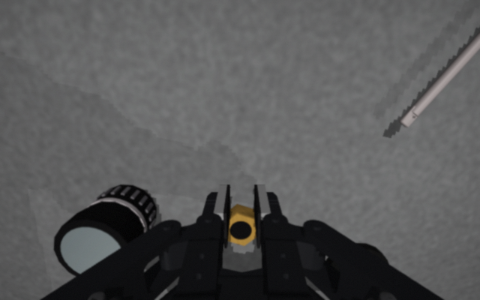

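The nut is still in the fork, at (240,230), and the lens on the left is clear. I'll go straight along +y while turning back to square.

>>> arm_command([
  [-0.011,-0.0025,0,0,0,1],
  [-0.023,-0.005,0,0,0,2],
  [-0.035,-0.0075,0,0,0,3],
  [-0.047,-0.01,0,0,0,4.5],
  [-0.059,-0.0125,0,0,0,6],
  [-0.071,-0.015,0,0,0,7],
  [-0.083,-0.0175,0,0,0,8],
  [-0.095,-0.02,0,0,0,9.5],
  [-0.107,-0.023,0,0,0,11],
  [-0.118,-0.0255,0,0,0,12],
])

```text
clock: 18.02
eef_pos: [0.4629, 0.0301, 0.0057]
ee_rot: [-0.0, -0.707, 0.707, 0.0]
wrist_force: [-0.4, 0.1, -0.0]
width: 0.192
```

```bash
python3 -c "
from h import *
rel([.483,.285,.006])
for n in ['side']:
  im,d=bot.grab_frame(n)
  for x in nuts(n,im): print(n,x)
"
```

```text
clock 18.02 pos [0.4629 0.0301 0.0057] width 0.192 x [-0.001 -1.     0.   ] z [-0. -0. -1.] F [-0.4  0.1 -0. ]
[0.483, 0.285, 0.006] [-0.2549 -0.0198 -0.0004]
side (np.int32(115), array([335.9, 253. ]), array([0.463 , 0.0538, 0.01  ]))
side (np.int32(160), array([240.8, 345.3]), array([0.5734, 0.3118, 0.01  ]))
side (np.int32(161), array([267.1, 347. ]), array([0.5295, 0.305 , 0.01  ]))
```

>>> arm_command([
  [-0.012,-0.001,0,0,0,0],
  [-0.024,-0.002,0,0,0,0],
  [-0.036,-0.003,0,0,0,0],
  [-0.048,-0.004,0,0,0,0],
  [-0.06,-0.005,0,0,0,0],
  [-0.072,-0.006,0,0,0,0],
  [-0.084,-0.007,0,0,0,0],
  [-0.096,-0.008,0,0,0,0],
  [-0.108,-0.009,0,0,0,0],
  [-0.12,-0.01,0,0,0,0],
])

```text
clock: 19.32
eef_pos: [0.473, 0.1508, 0.0058]
ee_rot: [-0.0, -0.707, 0.707, -0.0]
wrist_force: [0.9, -0.5, -0.1]
width: 0.191
```

>>> arm_command([
  [-0.012,-0.001,0,0,0,0],
  [-0.024,-0.002,0,0,0,0],
  [-0.036,-0.003,-0.001,0,0,0],
  [-0.048,-0.004,-0.001,0,0,0],
  [-0.06,-0.005,-0.001,0,0,0],
  [-0.072,-0.006,-0.001,0,0,0],
  [-0.084,-0.007,-0.001,0,0,0],
  [-0.096,-0.007,-0.001,0,0,0],
  [-0.108,-0.007,-0.001,0,0,0],
  [-0.118,-0.007,-0.001,0,0,0],
])

```text
clock: 20.58
eef_pos: [0.4799, 0.2688, 0.0068]
ee_rot: [-0.0, 0.707, -0.707, -0.0]
wrist_force: [-0.2, -0.4, 0.5]
width: 0.186
```

>>> arm_command([
  [-0.007,0,0,0,0,0],
  [-0.012,0,0,0,0,0],
  [-0.012,0,0,0,0,0],
])

```text
clock: 20.95
eef_pos: [0.4799, 0.2803, 0.0067]
ee_rot: [-0.0, 0.707, -0.707, -0.0]
wrist_force: [-0.8, -0.5, 0.2]
width: 0.187
```

```bash
python3 -c "
from h import *
rel()
for n in ['side']:
  im,d=bot.grab_frame(n)
  for x in nuts(n,im): print(n,x)
"
```

```text
clock 20.95 pos [0.4799 0.2803 0.0067] width 0.187 x [ 0. -1. -0.] z [ 0.  0. -1.] F [-0.8 -0.5  0.2]
side (np.int32(163), array([240.8, 345.4]), array([0.5734, 0.312 , 0.01  ]))
side (np.int32(166), array([267., 347.]), array([0.5295, 0.305 , 0.01  ]))
side (np.int32(165), array([296. , 352.4]), array([0.4798, 0.3038, 0.01  ]))
```

All three are in the tray. I'll back off, lift and check.

>>> arm_command([
  [0.01,0,0,0,0,0],
  [0.02,0,0,0,0,0],
  [0.02,0,-0.03,0,0,0],
  [0.02,0,-0.08,0,0,0],
  [0.02,0,-0.13,0,0,0],
  [0.06,0,-0.18,0,0,0],
  [0.1,0,-0.2,0,0,0],
  [0.14,0,-0.2,0,0,0],
  [0.14,0,-0.2,0,0,0],
])

```text
clock: 22.12
eef_pos: [0.4795, 0.1372, 0.2074]
ee_rot: [0.0, -0.706, 0.708, -0.0]
wrist_force: [-0.7, 0.3, 0.1]
width: 0.188
```

```bash
python3 -c "
from h import *
rel()
L=[]
for n in ['top','side']:
  im,d=bot.grab_frame(n)
  for x in nuts(n,im): print(n,x)
  L.append(im[100:400,140:440])
  o=cv2.imread(f'pics/{n}0.png');cv2.imwrite(f'pics/{n}9.png',im)
cv2.imwrite('pics/end.png',cv2.resize(np.hstack(L),None,fx=1.3,fy=1.3))"
```

```text
clock 22.12 pos [0.4795 0.1372 0.2074] width 0.188 x [-0.003 -1.    -0.   ] z [ 0.001  0.    -1.   ] F [-0.7  0.3  0.1]
top (np.int32(34), array([183.3, 211.6]), array([0.4773, 0.302 , 0.01  ]))
side (np.int32(160), array([240.8, 345.3]), array([0.5733, 0.3118, 0.01  ]))
side (np.int32(160), array([267.1, 347. ]), array([0.5295, 0.305 , 0.01  ]))
side (np.int32(162), array([295.9, 352.4]), array([0.4799, 0.3039, 0.01  ]))
```

View pics/end.png

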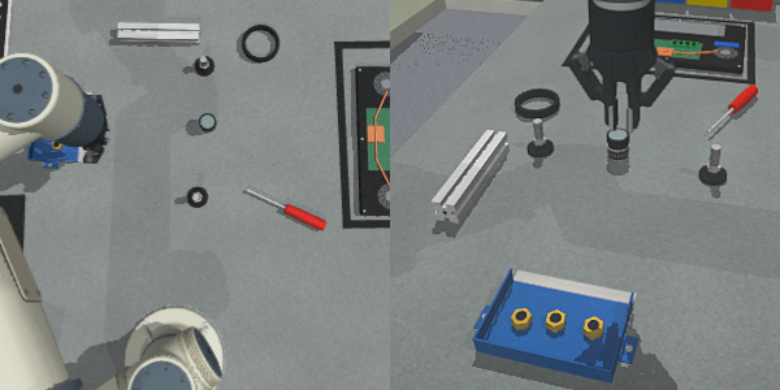

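All three nuts lie on the tray floor, at (521,320), (555,321) and (593,328) in the picture. The bystanders stand where they were, and the arm is clear, so I'm handing in.

```bash
python3 -c "
from station import bot
print(bot.finish_job())"
```

```text
the job is handed in; nothing more can be done
None
```

All three nuts are on the tray floor, and I handed the job in at about 22 s of the 61 s allowed. I slid them in one at a time with the fingertips held about 16 mm apart as a fork, steering the last one round the lens.

- **Nuts:** the final side-camera check puts them at world (0.573, 0.312), (0.530, 0.305) and (0.480, 0.304). That is about 4 cm or more past the required line, well inside the walls and flat on the floor.
- **Bystanders:** the feet and lens stand upright, and the tape, screwdriver and profile look unmoved. I judged this by eye from the final pictures and did not measure it.
- **Forces and arm:** the wrist force read after each move stayed around 1 N, and the arm was clear of everything when I handed in.
- **Disagreements:** the two cameras differed by up to about 5 mm along y, which is within the margins. In the last top view the arm hid two of the nuts, so their final positions come from the side camera only. The top camera had confirmed both earlier, after they were placed.

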